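Rock a stuck tube block out of the dry bath

ROBOT

A 6-joint arm with a two-finger parallel gripper is mounted at the origin on a cart in front of the work surface, level with it; the furniture and walls round the work are solid. World frame = base frame: x ahead of the robot, y to its left, z up, the work surface at z = 0. Lengths are in m, angles in rad, forces in N, time in s.
With the tool pointing down it reaches from about 0.35 to 0.975 m from the base axis. Payload 4.9 kg.
Tool frame: the origin (TCP) lies on the centre line of the jaws, within the pads' length; the fingertips stand ctrl.tcp_to_tips ahead of it and the grasp point (between the pads) lies 3 mm ahead of it (ctrl.tcp_to_tips is the distance from the TCP to the fingertips, in m); z points along the fingers, y is the direction in which the jaws open and shut (so a half turn about z gives the same grasp; the last joint's range is limited). The gripper opens to 85 mm and grips with 20 to 120 N. Pads are 22 mm wide; open, the fingers measure 114 mm over their backs; the gripper's body (76 mm by 85 mm) begins 54 mm behind the grasp point. The pads swing forward as they close: fully open they stand 13 mm farther back than shut.
Start: joints at [1.134, 0.053, 1.613, -0, 1.476, -0.119], TCP at [0.195, 0.594, 0.231] pointing down, gripper open.
Joint ranges: [-3.01, 3.01], [-1.01, 2.22], [0.06, 2.58], [-1.02, 4.17], [0.09, 2.62], [-3.14, 3.14]. Speed limits (rad/s): [2.57, 2.57, 3.14, 3.14, 3.14, 3.14].

INTERFACE

Orientations are given as a rotation vector (axis times angle).
In Python, from station import ctrl, vision gives the robot as it stands.
- The arm moves only by the tool jog_arm, never from a script. Its argument "deltas" is a list of rows, each a list of 7 numbers: the turn, a rotation vector about the tool's x, y, z in rad, then the shift along the tool's x, y, z in cm, then the opening, from 0 (shut) to 1 (fully open). A call has 1 to 12 rows; each row shifts and turns the commanded pose from where the row before left it, along the tool's axes as they then stand; what a row does not reach is not made up. A row lasts 1/12 s, in which the tool goes at most 41.7 mm and 7.16 degrees, less where a joint would pass 70% of its speed; a pose out of reach is approached as far as the arm can. A call with a gripper value outside its range is refused whole. The fingers move at their own pace and stop on an object; "grip_force" is the grip in N (left out, the last holds). Time passes only in rows, so rows that do not move let the fingers close. It gives the time, the measured TCP pose, the force and the opening at its end, in the units of the state.
- ctrl.get_obs(): the state, without advancing time (a new reading comes with each control period).
- vision.get_image(name): name is "side" or "top" or "wrist"; returns (picture, depth): 384x512x3 uint8, red, green, blue; 384x512 float32, m along the optical axis (not along the pixel's ray), 0 where there is no reading.
- vision.calibration(name): a dict with "fx", "fy", "cx", "cy" (pixels), "rvec" (rotation vector, rad) and "tvec" (3), from world to camera coordinates, as OpenCV has them; the wrist camera has in their place "hand_eye" (4x4, takes a point from camera to tool coordinates, whose origin is the TCP and whose axes are the flange's). Camera axes: x right, y down, z forward; pixel columns grow to the right and rows downward; lengths in m; the calibration is good to about 2 mm. A picture is of the moment at which its call begins: read the wrist's pose just before it. calibration takes no time and is no camera call.
- ctrl.finish_job(): hands the job in, once; it reports no verdict.
The state is a dict: "t": time; "q": joint angles; "dq": joint speeds; "effort": joint torques, N m; "tool_pos": TCP position; "tool_rot": TCP orientation; "contact_force": force on the tool from outside, world axes, zero at the start; "wrist_torque": the same for the moment, N m; "opening": finger opening in m.
Only numpy, scipy, OpenCV 4.12 (cv2) and the standard library are available. Lean on these libraries where they do the work, as an engineer would, in place of code of your own. Each camera call takes 0.05 s, during which the arm holds its last target. There are 200 camera calls.

TASK

The aluminium tube block is stuck in the well of the dry bath. Press the bath's ejector pedal down to its stop to crack the block loose, then take the block by its T-bar and, while it is still down in the well, rock it about five degrees over to the left and then as far over to the right (left and right as seen from the pedal side), until both sides are free. Lift it out and finish while still holding it upright and still just clear of the rim, two or three centimetres above its well, and do not shove the glass beaker or the bench timer.

Things in the scene. Friction and masses are not known exactly. Their poses are not given: they have to be found in the camera images.
- bath: Dry bath (block heater), fixed to the bench: white housing 140 (x) x 160 (y) x 62 mm high. Origin at the bench surface under the well's centre; the housing spans x -65 to +75 mm, y -80 to +80. Its -x face is the front, with the pedal; +y is left as seen from the front. The well is 48 (x) x 68 (y) mm, its floor 30 mm and its rim 62 mm above the bench.
- well_mouth (a point): centre of the well's mouth, at rim height; axes as the bath's
- pedal_pad (a point): centre of the top of the ejector pedal's black pad, 48 (x) x 44 (y) mm, in front of the bath (120 mm before the well's centre, 40 mm above the bench when up). Press straight down from above: it drops 13 mm to its stop and lifts the block 4 mm; let go, the block stays about 3 mm up. Takes 12 to 20 N.
- pedal (a joint): angle of the pedal: 0 up, 0.143 at its stop; a spring returns it when let go; counts as at the stop from 0.125
- block: Aluminium tube block, about 0.45 kg, loose: foot 46 (x) x 64 (y) x 12 mm high, above it 46 x 58 mm up to 51 mm. Origin at the centre of its underside, z up; seated, its axes agree with the bath's. A rock counts when the block leans at least 0.05 rad (3 degrees) to that side with its underside less than 22 mm above the well's floor.
- block_bar (a point): centre of the block's T-bar, a steel bar 12 mm thick and 60 mm long along the block's x, 95 mm above the block's underside, on an 8 mm stem; 38 mm free between bar and block. Grip it from above with the fingers on its left and right (closing along y); the block can pivot about the bar in the grip.
- beaker: glass beaker, 52 mm wide, 66 mm high, a bystander left or right of the bath; origin at its underside
- timer: white bench timer, 66 x 66 x 18 mm, a bystander on the other side; origin at its underside
- well_floor (a point): centre of the well's floor. In the well's left and right walls sprung steel shoes, 7 mm above the floor, grip the sides of the block's foot by friction, about 45 N in all against a straight pull. A side springs free and then rests on top of its shoe, 11 mm up, when that side of the foot has risen 7 to 8 mm from the floor (about 3 mm of it given by the pedal).
- block_foot (a point): centre of the foot, 6 mm above the underside. It has 2 mm play left and right; the block can lean 0.1 rad or more left or right (about x) on its foot's edge. Rock with 15 to 20 N sideways at the T-bar, leaning the gripper along: for 0.1 rad the T-bar goes 10 mm to the side and rises 3 mm. After the first rock the middle is about 5 mm up, after the second about 13 mm.

How it is judged:
On the way, in this order (a step that is already met when the one before it is completed fails the run):
1. the ejector pedal is pressed to its stop (value of joint pedal above 0.125 rad), for 0.1 s.
2. the block, still in the well, is rocked to the left by its T-bar (y of block_bar in the frame of bath above 0.003 m and angle between block's own z axis and vertical above 0.05 rad and z of block in the frame of bath below 0.052 m and contact force between the fingers and block above 1 N), for 0.05 s.
3. the block, still in the well, is rocked to the right by its T-bar (y of block_bar in the frame of bath below -0.003 m and angle between block's own z axis and vertical above 0.05 rad and z of block in the frame of bath below 0.052 m and contact force between the fingers and block above 1 N), for 0.05 s.
At the end, for the whole second after the job is handed in: the block hangs in the gripper, its underside 5 to 60 mm above the well's rim, within 30 mm of over the well's centre, tilted less than 0.2 rad, slower than 30 mm/s, and not touching the bath (z of block in the frame of bath between 0.067 and 0.122 m and horizontal distance between block and well_mouth below 0.03 m and angle between block's own z axis and vertical below 0.2 rad and linear speed of block below 0.03 m/s and contact force between the fingers and block above 1 N and contact force between block and bath below 0.1 N); the arm keeps its last pose, push and grip.
It fails at once if the beaker is shoved more than 30 mm (distance of beaker from where it was at the start of the episode above 0.03 m).
It fails at once if the timer is shoved more than 30 mm (distance of timer from where it was at the start of the episode above 0.03 m).
It also fails if it takes over 48 s, if anything falls off the work surface, if the arm or the gripper's body presses on something with over 40 N, if the wrist force passes 120 N, or if a joint passes its speed limit or range.

## Working session

There is one attempt and no reset: what is moved stays moved. The work goes in short steps, Python scripts to look and compute and a tool call to move; the robot and the scene stay as the last step left them, time stands still between calls to the robot, and variables do not carry over. Pictures are saved under pics/ and viewed, about 8 in all and at most 12, crops included, and the job is handed in when it is done.

Besides the shell and the picture viewer there is one more tool, called after "Emit:" by a JSON object that holds its "method" and its "body". jog_arm: Moves the arm, as the interface text tells. Its arguments: {"type":"object","properties":{"deltas":{"type":"array"},"grip_force":{"type":"number"}},"required":["deltas"]}

```bash
mkdir -p pics; cat > h.py <<'E'
import numpy as np, cv2
from scipy.spatial.transform import Rotation as R
from station import ctrl, vision
def cloud(n):
    o=ctrl.get_obs(); im,d=vision.get_image(n); c=vision.calibration(n)
    v,u=np.mgrid[:d.shape[0],:d.shape[1]]
    P=np.stack([(u-c['cx'])/c['fx']*d,(v-c['cy'])/c['fy']*d,d],-1)
    if 'hand_eye' in c:
        H=np.array(c['hand_eye']); P=P@H[:3,:3].T+H[:3,3]
        P=R.from_rotvec(o['tool_rot']).apply(P.reshape(-1,3)).reshape(P.shape)+o['tool_pos']
    else:
        Rm=cv2.Rodrigues(np.array(c['rvec'],float))[0]; P=(P-np.array(c['tvec']).ravel())@Rm
    P[d==0]=np.nan
    return im,P
def save(im,f): cv2.imwrite('pics/'+f,cv2.cvtColor(im,cv2.COLOR_RGB2BGR))
E
python3 - <<'E'
from h import *
o=ctrl.get_obs(); print(o, ctrl.tcp_to_tips); print(R.from_rotvec(o['tool_rot']).as_matrix().round(3))
im,P=cloud('top'); save(im,'top1.png'); np.save('top.npy',P)
im2,P2=cloud('side'); save(im2,'side1.png'); np.save('side.npy',P2)
E
```

```text
{'t': 0.0, 'q': array([ 1.13402675e+00,  5.33500060e-02,  1.61427191e+00,  1.61761683e-05,
        1.47599992e+00, -1.19029722e-01]), 'dq': array([-0.00069764,  0.00043712,  0.00024582, -0.00091001, -0.00157564,
        0.0008032 ]), 'effort': array([-1.23474110e-03, -3.93686700e+01, -3.70175564e+01, -1.57153727e-04,
        6.88363143e-03,  3.21727924e-06]), 'tool_pos': array([0.19501445, 0.59315119, 0.22998046]), 'tool_rot': array([-4.96919353e-01, -3.10146281e+00,  3.05764509e-03]), 'contact_force': array([ 0.46279028, -0.82462208, -0.10378361]), 'wrist_torque': array([-0.00954944, -0.00248649, -0.01677176]), 'opening': 0.08549213279334446} 0.022
[[-0.95   0.312 -0.001]
 [ 0.312  0.95  -0.002]
 [ 0.    -0.002 -1.   ]]
```

View pics/top1.png

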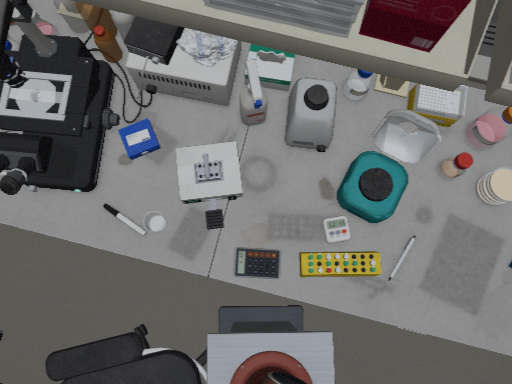

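View pics/side1.png

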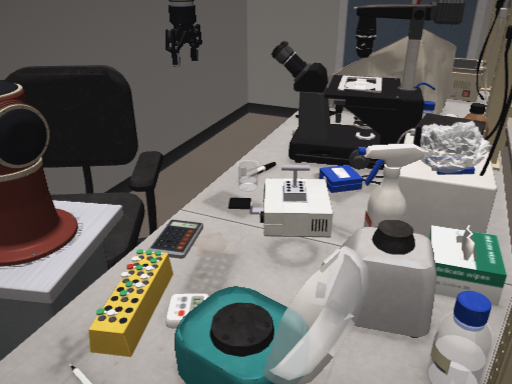

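The top view shows the bath at about (209,172), its pedal at (214,218), the T-bar near (208,168), the beaker at (154,222) and the timer at (337,229). The side view agrees with this. Next I'll measure them.

```bash
python3 - <<'E'
from h import *
P=np.load('top.npy'); im=cv2.imread('pics/top1.png')
for n,(u,v) in dict(ped=(214,218),bath=(188,195),bar=(208,168),timer=(337,229),beaker=(154,222),bench=(270,200)).items(): print(n,P[v,u].round(4))
S=np.zeros(P.shape[:2],bool); S[135:210,165:250]=1
m=S&(abs(P[...,2]-.062)<.008)
r=cv2.minAreaRect((P[m][:,:2]*1000).astype(np.float32)); print('housing',r,m.sum(),np.median(P[m][:,2]))
S[:]=0;S[200:240,195:235]=1
g=im.max(-1)<75
m2=S&g&(abs(P[...,2]-.04)<.012); print('pad',np.median(P[m2],0),cv2.minAreaRect((P[m2][:,:2]*1000).astype(np.float32)),m2.sum())
S[:]=0;S[140:200,180:235]=1
m3=S&(P[...,2]>.108); print('bar',m3.sum(),P[m3].round(3)[:30])
Q=np.load('side.npy'); S2=np.zeros(Q.shape[:2],bool);S2[160:240,255:340]=1
m=S2&(abs(Q[...,2]-.062)<.006); print('side housing',cv2.minAreaRect((Q[m][:,:2]*1000).astype(np.float32)),m.sum())
m=S2&(Q[...,2]>.112)&(Q[...,2]<.15); q=Q[m]; print('side bar',m.sum(),q.min(0),q.max(0),np.median(q,0))
save(np.hstack([cv2.resize(cv2.cvtColor(im,cv2.COLOR_BGR2RGB)[130:240,140:260],None,fx=4,fy=4,interpolation=2)]),'crop.png')
E
```

```text
ped [0.4378 0.1409 0.0389]
bath [0.4947 0.2058 0.0601]
bar [0.5472 0.1491 0.1303]
timer [ 0.4083 -0.1794  0.016 ]
beaker [0.4313 0.2978 0.0232]
bench [ 0.491  -0.0065 -0.0047]
housing ((559.990966796875, 153.5742950439453), (141.217041015625, 160.23779296875), 6.493466377258301) 2758 0.061203264854857664
pad [0.43532639 0.14093166 0.03939822] ((452.104248046875, 148.37161254882812), (91.73057556152344, 51.474674224853516), 24.279956817626953) 304
bar 119 [[0.585 0.154 0.13 ]
 [0.585 0.162 0.123]
 [0.583 0.159 0.127]
 [0.583 0.157 0.126]
 [0.582 0.154 0.131]
 [0.583 0.152 0.127]
 [0.581 0.159 0.127]
 [0.58  0.157 0.131]
 [0.58  0.154 0.129]
 [0.581 0.152 0.127]
 [0.578 0.159 0.128]
 [0.576 0.156 0.134]
 [0.577 0.154 0.131]
 [0.577 0.152 0.13 ]
 [0.578 0.15  0.127]
 [0.575 0.159 0.129]
 [0.576 0.157 0.127]
 [0.575 0.154 0.131]
 [0.575 0.152 0.13 ]
 [0.577 0.15  0.122]
 [0.573 0.159 0.128]
 [0.573 0.157 0.127]
 [0.573 0.154 0.128]
 [0.573 0.152 0.129]
 [0.573 0.15  0.128]
 [0.569 0.159 0.132]
 [0.57  0.157 0.131]
 [0.57  0.154 0.131]
 [0.57  0.152 0.131]
 [0.57  0.149 0.128]]
side housing ((549.7103271484375, 194.52713012695312), (154.90586853027344, 268.425537109375), 12.996543884277344) 1942
side bar 183 [0.52693939 0.14027711 0.1128875 ] [0.5858797  0.15693289 0.13175402] [0.55656064 0.14724156 0.12597809]
```

View pics/crop.png

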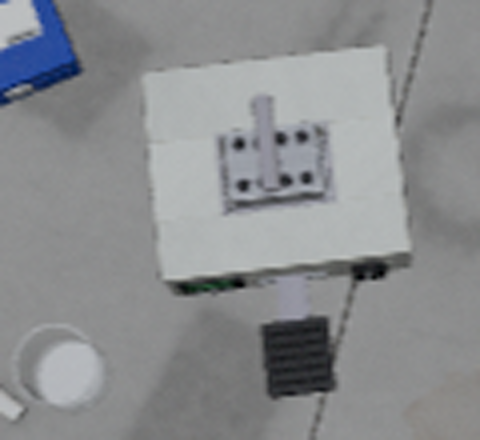

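Emit:
{"method": "jog_arm", "body": {"deltas": [[0,0,-0.107,0,0,0,0],[0,0,-0.107,0,0,0,0],[0,0,-0.107,0,0,0,0],[0,0,-0.107,0,0,0,0],[0,0,0,-1.18,-2.98,0,0],[0,0,0,-1.18,-2.98,0,0],[0,0,0,-1.18,-2.98,0,0],[0,0,0,-1.18,-2.98,0,0],[0,0,0,-1.18,-2.98,0,0],[0,0,0,-1.18,-2.98,0,0],[0,0,0,-1.18,-2.98,0,0],[0,0,0,-1.18,-2.98,0,0]], "grip_force": 60}}

```text
t: 1.1
tool_pos: [0.3155, 0.3655, 0.2307]
tool_rot: [0.174, -3.136, 0.001]
contact_force: [0.4, -0.5, 0.6]
opening: 0.0003
```

Emit:
{"method": "jog_arm", "body": {"deltas": [[0,0,0,-1.18,-2.98,0,0],[0,0,0,-1.18,-2.98,0,0],[0,0,0,-1.18,-2.98,0,0],[0,0,0,-1.18,-2.98,0,0],[0,0,0,-1.18,-2.98,0,0],[0,0,0,-1.18,-2.98,0,0],[0,0,0,-1.18,-2.98,0,0],[0,0,0,-1.18,-2.98,0,0],[0,0,0,0,0,0,0],[0,0,0,0,0,0,0]]}}

```text
t: 1.93
tool_pos: [0.4355, 0.1394, 0.2307]
tool_rot: [0.168, -3.136, -0.0]
contact_force: [0.0, 0.0, -0.6]
opening: 0.0
```

```bash
python3 - <<'E'
from h import *
o=ctrl.get_obs(); print(R.from_rotvec(o['tool_rot']).as_matrix().round(3), o['tool_pos'],o['q'],o['contact_force'])
im,P=cloud('wrist'); save(im,'w1.png'); np.save('w1.npy',P)
E
```

```text
[[-0.994 -0.107 -0.001]
 [-0.107  0.994  0.   ]
 [ 0.001  0.    -1.   ]] [0.43552747 0.13936897 0.2306859 ] [ 1.46545806e-01 -3.66719717e-01  1.98701906e+00  2.81447663e-04
  1.52243528e+00 -1.53111313e+00] [ 0.02421167  0.00879989 -0.56202519]
```

View pics/w1.png

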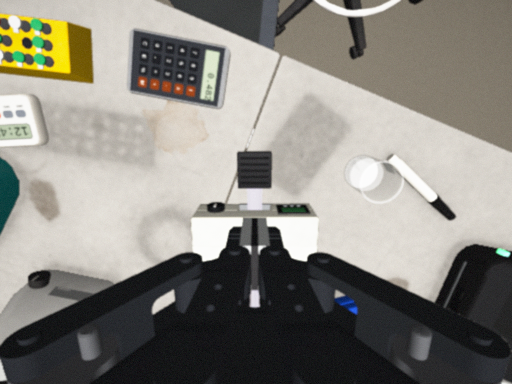

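The wrist view is square to the bath. The pad is at (255,170), the housing's front edge runs along row 210, and the beaker is at (372,178). I'll measure the pad and front edge here.

```bash
python3 - <<'E'
from h import *
P=np.load('w1.npy'); im=cv2.imread('pics/w1.png')
m=np.zeros(P.shape[:2],bool);m[148:192,232:276]=1
m&=(im.max(-1)<90)&(abs(P[...,2]-.04)<.01)
print(m.sum(),cv2.minAreaRect((P[m][:,:2]*1000).astype(np.float32)),np.median(P[m],0))
m[:]=0;m[200:260,185:325]=1;m&=abs(P[...,2]-.062)<.005
e=np.array([P[np.where(m[:,u])[0].min(),u] for u in range(200,312) if m[:,u].any()]);print(np.polyfit(e[:,1],e[:,0],1),e[[0,-1]])
E
```

```text
1178 ((437.6330261230469, 138.5436553955078), (45.54557418823242, 41.091766357421875), 6.3875250816345215) [0.43698935 0.13866107 0.04131858]
[-0.11212698  0.50916515] [[0.50085179 0.07731605 0.05985985]
 [0.48469852 0.21538398 0.06004227]]
```

Emit:
{"method": "jog_arm", "body": {"deltas": [[0,0,0,0,0,3.0,0],[0,0,0,0,0,3.0,0],[0,0,0,0,0,3.0,0],[0,0,0,0,0,3.0,0],[0,0,0,0,0,2.5,0],[0,0,0,0,0,1.5,0],[0,0,0,0,0,0,0]]}}

```text
t: 2.57
tool_pos: [0.4313, 0.1413, 0.0668]
tool_rot: [0.176, -3.128, 0.001]
contact_force: [0.4, 0.3, 0.1]
opening: 0.0001
```

Emit:
{"method": "jog_arm", "body": {"deltas": [[0,0,0,0,0,0.3,0],[0,0,0,0,0,0.3,0],[0,0,0,0,0,0.3,0],[0,0,0,0,0,0.3,0],[0,0,0,0,0,0.2,0],[0,0,0,0,0,0.2,0],[0,0,0,0,0,0.2,0],[0,0,0,0,0,0.1,0]]}}

```text
t: 3.23
tool_pos: [0.4354, 0.1405, 0.0521]
tool_rot: [0.173, -3.137, 0.0]
contact_force: [-0.7, 0.6, 0.5]
opening: -0.0002
```

Emit:
{"method": "jog_arm", "body": {"deltas": [[0,0,0,0,0,0.2,0],[0,0,0,0,0,0.2,0],[0,0,0,0,0,0,0]]}}

```text
t: 3.48
tool_pos: [0.4351, 0.1405, 0.0477]
tool_rot: [0.173, -3.136, 0.0]
contact_force: [-0.3, 0.3, 0.5]
opening: -0.0005
```

```bash
python3 - <<'E'
from h import *
print(ctrl.tcp_to_tips,ctrl.get_obs())
im,P=cloud('side'); save(cv2.resize(im[130:250,190:350],None,fx=4,fy=4),'s2.png')
E
```

```text
0.022 {'t': 3.4833, 'q': array([ 1.49286652e-01, -1.63855639e-01,  2.14559522e+00, -2.87033243e-06,
        1.16067142e+00, -1.53163759e+00]), 'dq': array([ 0.00066498, -0.0046951 , -0.00224731, -0.00014171,  0.00552724,
       -0.0006777 ]), 'effort': array([-3.00318561e-02, -2.52444363e+01, -3.26246631e+01, -1.41990163e-04,
       -5.66795957e-02,  2.42021844e-05]), 'tool_pos': array([0.43505477, 0.14046853, 0.04771698]), 'tool_rot': array([ 1.72858092e-01, -3.13601780e+00,  1.25023552e-04]), 'contact_force': array([-0.26209366,  0.29636073,  0.48834514]), 'wrist_torque': array([ 0.02098542, -0.01665806,  0.04069452]), 'opening': -0.0004502883732389226}
```

View pics/s2.png

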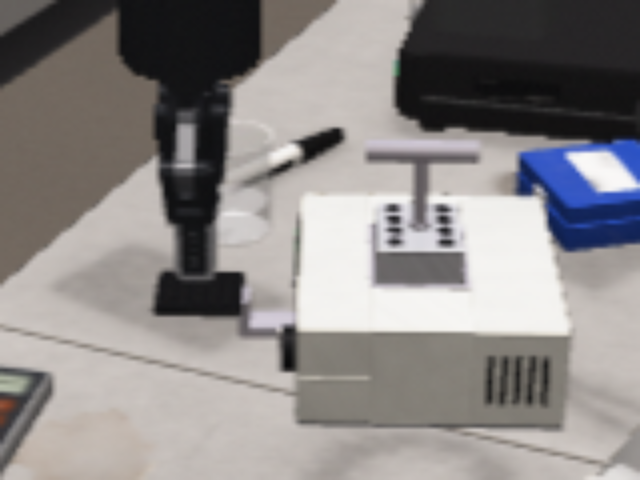

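The fingertips are right at the top of the pad (about (195,275) in the crop), with no force yet. I'll go on down and watch the force.

Emit:
{"method": "jog_arm", "body": {"deltas": [[0,0,0,0,0,0.2,0],[0,0,0,0,0,0.2,0],[0,0,0,0,0,0,0]]}}

```text
t: 3.78
tool_pos: [0.4351, 0.1405, 0.0437]
tool_rot: [0.173, -3.136, 0.0]
contact_force: [-0.6, -0.1, 0.6]
opening: -0.0
```

Emit:
{"method": "jog_arm", "body": {"deltas": [[0,0,0,0,0,0.2,0],[0,0,0,0,0,0.2,0],[0,0,0,0,0,0,0]]}}

```text
t: 4.03
tool_pos: [0.4352, 0.1405, 0.0398]
tool_rot: [0.173, -3.136, 0.0]
contact_force: [-0.0, 0.4, -0.1]
opening: 0.0001
```

```bash
python3 - <<'E'
from h import *
im,P=cloud('side'); a=cv2.resize(im[150:230,205:285],None,fx=5,fy=5)
im2,P2=cloud('wrist'); b=cv2.resize(im2,(512,384))[:, 56:456]
np.save('w2.npy',P2);np.save('s3.npy',P)
save(np.hstack([a[:384],b[:384]]),'s3.png')
E
```

```text
(no output)
```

View pics/s3.png

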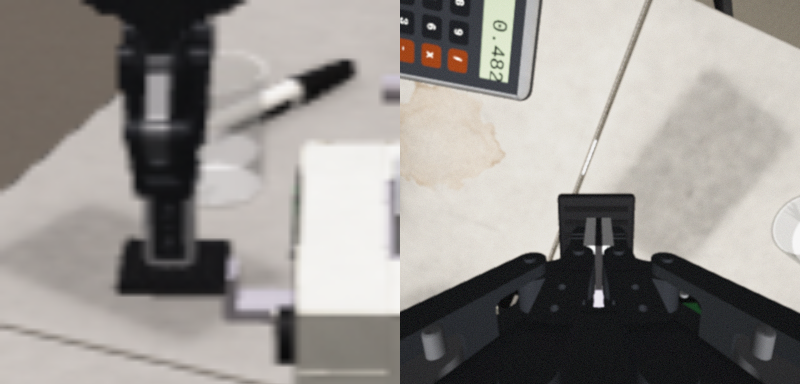

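```bash
python3 - <<'E'
from h import *
P=np.load('s3.npy')
for v in range(188,212,2): print(v,P[v,239].round(3),P[v,233].round(3),P[v,247].round(3))
W=np.load('w2.npy')
print('wrist')
for v in range(196,310,8): print(v,W[v,255].round(3),W[v,245].round(3),W[v,225].round(3))
E
```

```text
188 [0.443 0.109 0.089] [0.431 0.105 0.09 ] [0.433 0.264 0.011]
190 [0.439 0.126 0.075] [0.424 0.135 0.07 ] [0.432 0.268 0.003]
192 [0.439 0.128 0.069] [0.425 0.131 0.067] [0.433 0.26  0.001]
194 [0.439 0.125 0.066] [0.425 0.131 0.061] [ 0.434  0.255 -0.002]
196 [0.439 0.127 0.06 ] [0.425 0.13  0.057] [ 0.436  0.242 -0.001]
198 [0.439 0.128 0.055] [0.425 0.13  0.053] [0.451 0.159 0.039]
200 [0.439 0.127 0.05 ] [0.424 0.132 0.046] [0.453 0.146 0.041]
202 [0.437 0.135 0.041] [0.424 0.134 0.04 ] [0.454 0.142 0.038]
204 [0.439 0.126 0.041] [0.426 0.124 0.041] [0.455 0.133 0.038]
206 [0.44  0.118 0.04 ] [0.427 0.117 0.04 ] [0.457 0.12  0.04 ]
208 [0.441 0.115 0.037] [0.427 0.115 0.036] [0.457 0.121 0.035]
210 [0.43 0.17 0.  ] [ 0.416  0.17  -0.001] [ 0.448  0.174 -0.001]
wrist
196 [0.414 0.138 0.042] [0.415 0.132 0.041] [0.416 0.121 0.041]
204 [0.419 0.138 0.04 ] [0.42  0.133 0.041] [0.421 0.121 0.041]
212 [0.424 0.139 0.04 ] [0.425 0.133 0.041] [0.426 0.122 0.04 ]
220 [0.426 0.139 0.049] [0.426 0.134 0.049] [0.431 0.122 0.041]
228 [0.425 0.139 0.06 ] [0.426 0.134 0.06 ] [0.435 0.123 0.042]
236 [0.425 0.139 0.069] [0.426 0.134 0.069] [0.44  0.123 0.042]
244 [0.426 0.139 0.076] [0.426 0.134 0.077] [0.446 0.123 0.041]
252 [0.429 0.139 0.078] [0.426 0.135 0.085] [0.426 0.126 0.085]
260 [0.432 0.139 0.079] [0.424 0.135 0.093] [0.426 0.127 0.092]
268 [0.436 0.14  0.078] [0.424 0.135 0.099] [0.426 0.128 0.097]
276 [0.44  0.14  0.079] [0.426 0.135 0.101] [0.421 0.129 0.11 ]
284 [0.444 0.141 0.079] [0.429 0.135 0.101] [0.42  0.129 0.115]
292 [0.49  0.146 0.022] [0.44  0.136 0.091] [0.421 0.129 0.117]
300 [0.496 0.147 0.022] [0.444 0.137 0.09 ] [0.421 0.13  0.121]
308 [0.427 0.139 0.116] [0.427 0.136 0.116] [0.42  0.13  0.124]
```

Both cameras put the fingertips at about z 0.042 with the TCP reading 0.0398. So the tips are really about level with the reported TCP, not 22 mm ahead of it. I'll trust the measurement and find contact by force.

Emit:
{"method": "jog_arm", "body": {"deltas": [[0,0,0,0,0,0.2,0],[0,0,0,0,0,0.1,0],[0,0,0,0,0,0,0]]}}

```text
t: 4.38
tool_pos: [0.4355, 0.1406, 0.0376]
tool_rot: [0.173, -3.137, -0.0]
contact_force: [-2.0, -0.1, 4.2]
opening: -0.0001
```

Emit:
{"method": "jog_arm", "body": {"deltas": [[0,0,0,0,0,0.2,0],[0,0,0,0,0,0.1,0],[0,0,0,0,0,0,0]]}}

```text
t: 4.63
tool_pos: [0.4354, 0.1406, 0.0357]
tool_rot: [0.173, -3.135, 0.0]
contact_force: [-7.9, -0.1, 14.1]
opening: -0.0002
```

Emit:
{"method": "jog_arm", "body": {"deltas": [[0,0,0,0,0,0.2,0],[0,0,0,0,0,0.2,0],[0,0,0,0,0,0.2,0],[0,0,0,0,0,0,0]]}}

```text
t: 4.97
tool_pos: [0.4344, 0.1405, 0.0293]
tool_rot: [0.173, -3.133, 0.001]
contact_force: [-9.5, -1.8, 14.1]
opening: 0.0
```

Emit:
{"method": "jog_arm", "body": {"deltas": [[0,0,0,0,0,0.2,0],[0,0,0,0,0,0.2,0],[0,0,0,0,0,0,0]]}}

```text
t: 5.22
tool_pos: [0.4341, 0.1404, 0.0262]
tool_rot: [0.173, -3.131, 0.001]
contact_force: [-15.0, -2.8, 23.4]
opening: 0.0002
```

Emit:
{"method": "jog_arm", "body": {"deltas": [[0,0,0,0,0,0.15,0],[0,0,0,0,0,0,0],[0,0,0,0,0,0,0],[0,0,0,0,0,0,0]]}}

```text
t: 5.55
tool_pos: [0.4341, 0.1405, 0.0257]
tool_rot: [0.173, -3.13, 0.001]
contact_force: [-18.3, -4.7, 30.0]
opening: -0.0003
```

```bash
python3 - <<'E'
from h import *
W=cloud('wrist')[1]; np.save('w3.npy',W)
for v in (196,204,212): print(v,W[v,245].round(4),W[v,225].round(4))
P=cloud('side')[1]
S=np.zeros(P.shape[:2],bool);S[160:200,255:340]=1
m=S&(P[...,2]>.112)&(P[...,2]<.15);q=P[m];print('bar',q.min(0),q.max(0),np.median(q,0))
E
```

```text
196 [0.4149 0.1321 0.0235] [0.4163 0.1207 0.023 ]
204 [0.4194 0.1325 0.0244] [0.42   0.1213 0.0263]
212 [0.4244 0.133  0.0239] [0.4256 0.1216 0.0242]
bar [0.52902938 0.13973804 0.11243501] [0.58794624 0.15828272 0.13609384] [0.55858361 0.1476763  0.12958263]
```

Emit:
{"method": "jog_arm", "body": {"deltas": [[0,0,0,0,0,-1.0,0],[0,0,0,0,0,-3.0,0],[0,0,0,0,0,-3.5,0],[0,0,0,0,0,-3.5,0],[0,0,0,0,0,-3.5,0],[0,0,0,0,0,-2.5,0.5],[0,0,0,0,0,-1.5,1],[0,0,0,0,0,0,1],[0,0,0,0,0,0,1]]}}

```text
t: 6.4
tool_pos: [0.4358, 0.1406, 0.208]
tool_rot: [-0.173, 3.135, 0.0]
contact_force: [-0.4, 0.6, 0.0]
opening: 0.0485
```

```bash
python3 - <<'E'
from h import *
for nm,P in (('top0',np.load('top.npy')),('top',cloud('top')[1]),('side0',np.load('side.npy')),('side',cloud('side')[1])):
    S=np.zeros(P.shape[:2],bool)
    if 'top' in nm: S[140:200,180:235]=1
    else: S[160:200,255:340]=1
    m=S&(P[...,2]>.117)&(P[...,2]<.145); q=P[m]
    c=np.array([.556,.152]); ex=np.array([.9938,.111]); ey=np.array([-.111,.9938])
    d=q[:,:2]-c; a=d@ex; b=d@ey
    print(nm,m.sum(),'along',np.percentile(a,[1,99]).round(4),'across',np.percentile(b,[2,50,98]).round(4),'slope',np.polyfit(a,b,1).round(4),'z',np.percentile(q[:,2],[50,90]).round(4))
o=ctrl.get_obs();print(o['tool_pos'],o['opening'])
E
```

```text
top0 119 along [-0.0309  0.0287] across [-0.0045  0.0006  0.0068] slope [0.0061 0.0008] z [0.1289 0.1314]
top 12 along [0.0255 0.0321] across [-0.0033  0.0013  0.0067] slope [ 0.1635 -0.0033] z [0.1308 0.1334]
side0 174 along [-0.0295  0.0293] across [-0.0091 -0.0051  0.0002] slope [ 0.0058 -0.0047] z [0.1264 0.1305]
side 170 along [-0.0275  0.0314] across [-0.0092 -0.0054  0.002 ] slope [ 0.0135 -0.0049] z [0.1295 0.133 ]
[0.43441548 0.14037449 0.20556594] 0.0626728910794469
```

Emit:
{"method": "jog_arm", "body": {"deltas": [[0,0,0,-3.0,0,0,1],[0,0,0,-3.0,0,0,1],[0,0,0,-3.0,0,0,1],[0,0,0,-3.1,-0.2,0,1],[0,0,0,0,0,2.0,1],[0,0,0,0,0,2.0,1],[0,0,0,0,0,2.0,1],[0,0,0,0,0,1.0,1],[0,0,0,0,0,0,1],[0,0,0,0,0,0,1]]}}

```text
t: 7.33
tool_pos: [0.5548, 0.1517, 0.1361]
tool_rot: [0.173, -3.134, 0.0]
contact_force: [0.4, -0.4, 0.0]
opening: 0.0854
```

```bash
python3 - <<'E'
from h import *
o=ctrl.get_obs();print(o['tool_pos'],o['opening'],o['contact_force'])
im,P=cloud('side');im2,_=cloud('wrist')
save(np.hstack([cv2.resize(im[130:230,250:350],(384,384)),im2[:,56:456]]),'s4.png')
E
```

```text
[0.55483358 0.15172389 0.13612321] 0.08539114263791263 [ 0.43766876 -0.3680094   0.03663303]
```

View pics/s4.png

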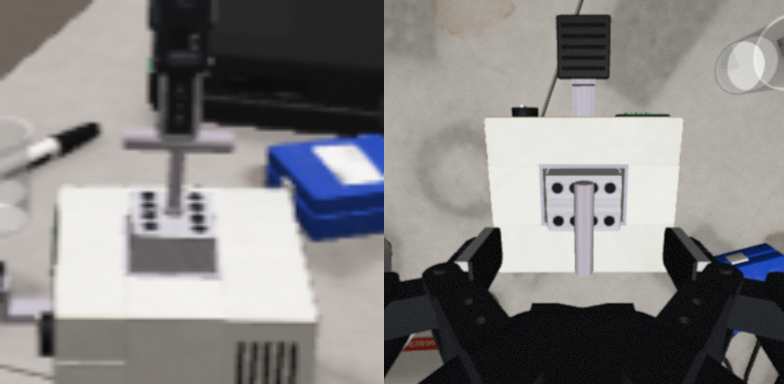

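The wrist view shows the bar (col ~584) centred between the fingers (inner faces at 500 and 668). The side view shows the fingers at the middle of the bar. I'll go down and close.

Emit:
{"method": "jog_arm", "body": {"deltas": [[0,0,0,0,0,1.2,1],[0,0,0,0,0,1.2,1],[0,0,0,0,0,0.8,1],[0,0,0,0,0,0,0.6],[0,0,0,0,0,0,0.3],[0,0,0,0,0,0,0.1],[0,0,0,0,0,0,0],[0,0,0,0,0,0,0],[0,0,0,0,0,0,0],[0,0,0,0,0,0,0]], "grip_force": 70}}

```text
t: 8.27
tool_pos: [0.5563, 0.1521, 0.1064]
tool_rot: [-0.173, 3.136, 0.001]
contact_force: [-0.9, 0.4, 1.8]
opening: 0.0095
```

```bash
python3 - <<'E'
from h import *
o=ctrl.get_obs();print(o['tool_pos'],o['opening'],o['contact_force'],o['q'])
im,P=cloud('side')
for v in range(150,196,3): print(v,P[v,297].round(3))
E
```

```text
[0.55627586 0.15214682 0.10644482] 0.009548647774618417 [-0.85444111  0.42183251  1.79212272] [ 1.37701486e-01  4.75848413e-02  1.83444305e+00  5.57939856e-04
  1.25842008e+00 -1.54343511e+00]
150 [0.562 0.091 0.189]
153 [0.562 0.102 0.178]
156 [0.562 0.104 0.171]
159 [0.562 0.117 0.159]
162 [0.562 0.116 0.153]
165 [0.561 0.133 0.138]
168 [0.561 0.134 0.131]
171 [0.562 0.133 0.125]
174 [0.562 0.132 0.118]
177 [0.562 0.141 0.107]
180 [0.56  0.178 0.082]
183 [0.561 0.161 0.083]
186 [0.562 0.146 0.083]
189 [0.563 0.132 0.084]
192 [0.564 0.122 0.081]
195 [0.565 0.121 0.075]
```

Emit:
{"method": "jog_arm", "body": {"deltas": [[0.02,0,0,0,0.17,-0.06,0],[0.02,0,0,0,0.17,-0.06,0],[0.02,0,0,0,0.17,-0.06,0],[0,0,0,0,0,0,0]]}}

```text
t: 8.65
tool_pos: [0.5555, 0.1556, 0.1072]
tool_rot: [-0.175, 3.131, -0.104]
contact_force: [1.8, -7.8, -0.3]
opening: 0.0098
```

Emit:
{"method": "jog_arm", "body": {"deltas": [[0.02,0,0,0,0.17,-0.06,0],[0.02,0,0,0,0.17,-0.06,0],[0,0,0,0,0,0,0],[0,0,0,0,0,0,0]]}}

```text
t: 8.98
tool_pos: [0.5555, 0.1606, 0.1095]
tool_rot: [-0.173, 3.126, -0.159]
contact_force: [-1.9, -0.8, 5.8]
opening: 0.0101
```

```bash
cat > st.py <<'E'
from h import *
def st(save_as=None):
    o=ctrl.get_obs(); M=R.from_rotvec(o['tool_rot']).as_matrix()
    ex=np.array([.9938,.111,0]); ey=np.array([-.111,.9938,0]); d=o['tool_pos']-np.array([.556,.152,0])
    print('t',o['t'],'tcp bath',(d@ex).round(4),(d@ey).round(4),d[2].round(4),'lean left',np.arcsin(-M[:,2]@ey).round(3),'F y',(o['contact_force']@ey).round(1),'F',o['contact_force'].round(1),'T',o['wrist_torque'].round(2),'open',round(o['opening'],4))
    im,P=cloud('side')
    b=(P-np.array([.556,.152,0])); bx=b@ex; by=b@ey; z=P[...,2]
    S=np.zeros(z.shape,bool);S[130:215,255:340]=1
    m=S&(z>.10)&(z<.2)&((abs(bx+.022)<.005)|(abs(bx-.022)<.005))&(abs(by)<.04)
    print('bar end pts y',np.median(by[m]).round(4),'z',np.percentile(z[m],[5,50,95]).round(4),m.sum())
    m=S&(abs(bx)<.021)&(abs(by)<.045)&(z>.066)&(z<.13)&((abs(bx)>.013))
    q=np.c_[by[m],z[m]]; q=q[(q[:,1]<.105)]
    # top plane of block: tilt from fit of z(y)
    for _ in range(6):
        f=np.polyfit(q[:,0],q[:,1],1); r=q[:,1]-np.polyval(f,q[:,0]); q=q[abs(r)<max(.004,np.std(r)*1.5)]
    print('block top tilt left',-f[0].round(3),'z0',f[1].round(4),len(q))
    if save_as: save(cv2.resize(im[120:240,230:350],None,fx=4,fy=4),save_as)
E
python3 -c "
from st import *
st('s5.png')"
```

```text
t 8.9833 tcp bath 0.0004 0.0086 0.1095 lean left 0.102 F y -0.6 F [-1.9 -0.8  5.8] T [-0.36  0.18  0.  ] open 0.0101
bar end pts y 0.005 z [0.1257 0.1328 0.1367] 53
block top tilt left 0.057 z0 0.0862 82
```

View pics/s5.png

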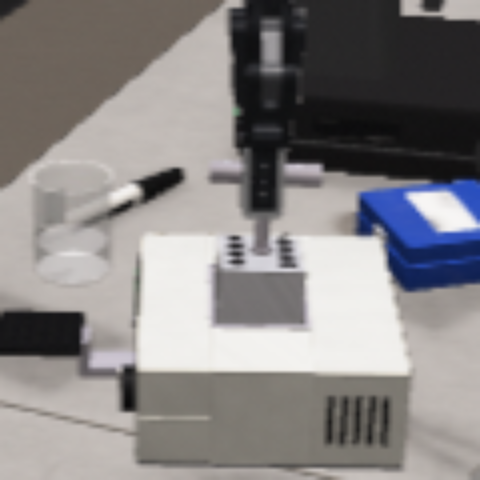

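The bar has moved about 10 mm left, and the side force fell from 8 N to about 0, so the right side has sprung free. I'll add a little margin, then rock to the right.

Emit:
{"method": "jog_arm", "body": {"deltas": [[0.02,0,0,0,0.2,-0.06,0],[0,0,0,0,0,0,0],[0,0,0,0,0,0,0]]}}

```text
t: 9.28
tool_pos: [0.5553, 0.162, 0.1095]
tool_rot: [-0.173, 3.123, -0.192]
contact_force: [0.8, -4.6, 4.5]
opening: 0.0097
```

```bash
python3 -c "
from st import *
st()
P=cloud('side')[1]
c=np.array([.556,.152]);d=P[...,:2]-c;by=d@[-.111,.9938];bx=d@[.9938,.111]
# block's right face
S=np.zeros(by.shape,bool);S[170:215,270:320]=1
m=S&(abs(bx)<.02)&(by<-.015)&(by>-.04)&(P[...,2]<.082)&(P[...,2]>.063)
print(m.sum(),np.polyfit(P[m][:,2],by[m],1))
P=np.load('side.npy');d=P[...,:2]-c;by=d@[-.111,.9938];bx=d@[.9938,.111]
m=S&(abs(bx)<.02)&(by<-.015)&(by>-.04)&(P[...,2]<.080)&(P[...,2]>.063)
print(m.sum(),np.polyfit(P[m][:,2],by[m],1))
"
```

```text
t 9.2833 tcp bath 0.0004 0.0101 0.1095 lean left 0.123 F y -4.7 F [ 0.8 -4.6  4.5] T [-0.99 -0.09  0.03] open 0.0097
bar end pts y 0.0071 z [0.1273 0.1328 0.161 ] 48
block top tilt left 0.018 z0 0.0859 71
171 [ 0.31317107 -0.05016817]
155 [ 0.2066266  -0.04420336]
```

Comparing the block's face slope with the start gives a left lean of about 0.1 rad, with the bar at about +12 mm. Now the right rock, pivoting on the right foot edge up on its shoe.

Emit:
{"method": "jog_arm", "body": {"deltas": [[-0.0185,0,0,0,-0.175,-0.06,0],[-0.0185,0,0,0,-0.175,-0.06,0],[-0.0185,0,0,0,-0.175,-0.06,0],[-0.0185,0,0,0,-0.175,-0.06,0],[-0.0185,0,0,0,-0.175,-0.06,0],[-0.0185,0,0,0,-0.175,-0.06,0],[0,0,0,0,0,0,0]]}}

```text
t: 9.97
tool_pos: [0.5561, 0.1526, 0.1139]
tool_rot: [-0.171, 3.136, -0.009]
contact_force: [-1.3, 3.1, 4.6]
opening: 0.0099
```

```bash
cat >> st.py <<'E'
def face():
    P=cloud('side')[1]; d=P[...,:2]-np.array([.556,.152]);by=d@[-.111,.9938];bx=d@[.9938,.111]
    S=np.zeros(by.shape,bool);S[150:215,270:320]=1
    m=S&(abs(bx)<.02)&(by<-.01)&(by>-.05)&(P[...,2]<.08)&(P[...,2]>.066)
    print('face slope',m.sum(),np.polyfit(P[m][:,2],by[m],1))
E
python3 -c "
from st import *
st();face()"
```

```text
t 9.9667 tcp bath 0.0001 0.0005 0.1139 lean left 0.006 F y 3.2 F [-1.3  3.1  4.6] T [ 0.43  0.13 -0.03] open 0.0099
bar end pts y -0.0047 z [0.1302 0.1371 0.142 ] 59
block top tilt left -0.044 z0 0.0904 95
face slope 116 [-0.02912133 -0.02872029]
```

Emit:
{"method": "jog_arm", "body": {"deltas": [[-0.0185,0,0,0,-0.175,-0.06,0],[-0.0185,0,0,0,-0.175,-0.06,0],[-0.0185,0,0,0,-0.175,-0.06,0],[-0.0185,0,0,0,-0.175,-0.06,0],[-0.0185,0,0,0,-0.175,-0.06,0],[-0.0185,0,0,0,-0.175,-0.06,0],[0,0,0,0,0,0,0],[0,0,0,0,0,0,0]]}}

```text
t: 10.73
tool_pos: [0.5574, 0.1425, 0.1175]
tool_rot: [0.171, -3.128, -0.166]
contact_force: [-0.8, 3.8, 6.5]
opening: 0.0098
```

```bash
python3 -c "
from st import *
st('s6.png');face()"
```

```text
t 10.7333 tcp bath 0.0004 -0.0096 0.1175 lean left -0.106 F y 3.9 F [-0.8  3.8  6.5] T [0.64 0.19 0.02] open 0.0098
bar end pts y -0.0183 z [0.1337 0.142  0.1936] 71
block top tilt left -0.167 z0 0.0957 122
face slope 103 [-0.10906148 -0.0264128 ]
```

View pics/s6.png

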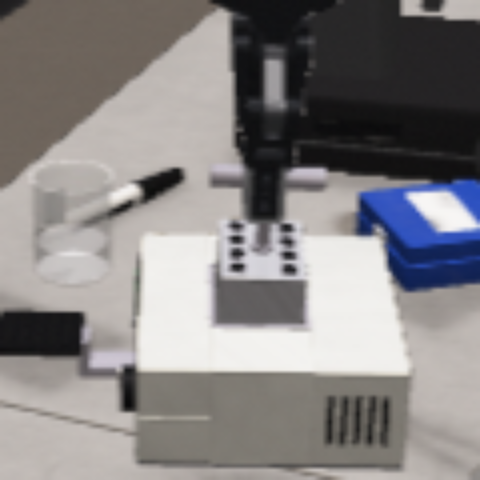

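The block now leans clearly right (bar at about −12 mm, lean about −0.1 rad). I'll straighten it and start the lift.

Emit:
{"method": "jog_arm", "body": {"deltas": [[0.021,0,0,0,0.18,-0.05,0],[0.021,0,0,0,0.18,-0.05,0],[0.021,0,0,0,0.18,-0.05,0],[0.021,0,0,0,0.18,-0.05,0],[0.021,0,0,0,0.18,-0.05,0],[0,0,0,0,0,-0.1,0],[0,0,0,0,0,-0.2,0],[0,0,0,0,0,0,0]]}}

```text
t: 11.5
tool_pos: [0.5558, 0.1506, 0.1223]
tool_rot: [0.173, -3.136, 0.005]
contact_force: [0.8, 0.8, -5.2]
opening: 0.0101
```

```bash
python3 -c "
from st import *
st();face()"
```

```text
t 11.5 tcp bath -0.0004 -0.0014 0.1223 lean left 0.003 F y 0.7 F [ 0.8  0.8 -5.2] T [ 0.21 -0.11 -0.02] open 0.0101
bar end pts y -0.0077 z [0.1002 0.1444 0.1494] 70
block top tilt left -0.064 z0 0.099 107
face slope 107 [ 0.03558062 -0.03418208]
```

The load is 5 N, about the block's weight, so it hangs free. Lifting on.

Emit:
{"method": "jog_arm", "body": {"deltas": [[0,0,0,0,0.05,-0.3,0],[0,0,0,0,0.05,-0.3,0],[0,0,0,0,0,-0.4,0],[0,0,0,0,0,-0.4,0],[0,0,0,0,0,-0.4,0],[0,0,0,0,0,-0.4,0],[0,0,0,0,0,-0.4,0],[0,0,0,0,0,-0.4,0],[0,0,0,0,0,-0.4,0],[0,0,0,0,0,-0.4,0],[0,0,0,0,0,0,0],[0,0,0,0,0,0,0]]}}

```text
t: 12.6
tool_pos: [0.5561, 0.1517, 0.1608]
tool_rot: [-0.173, 3.136, -0.005]
contact_force: [-0.1, 0.6, -5.6]
opening: 0.0098
```

```bash
python3 -c "
from st import *
st('s7.png')"
```

```text
t 12.6 tcp bath 0.0001 -0.0003 0.1608 lean left 0.003 F y 0.6 F [-0.1  0.6 -5.6] T [0.03 0.01 0.  ] open 0.0098
bar end pts y -0.0177 z [0.1049 0.1364 0.1864] 227
block top tilt left -1.399 z0 0.1418 45
```

View pics/s7.png

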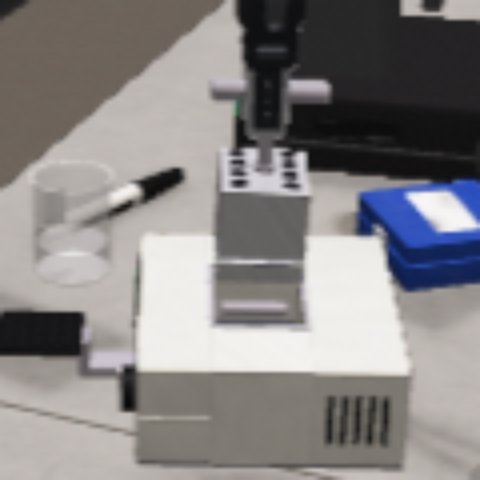

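The block is out and upright above the open well, and the beaker hasn't moved. I'll let it settle, then hand in.

Emit:
{"method": "jog_arm", "body": {"deltas": [[0,0,0,0,0,0,0],[0,0,0,0,0,0,0],[0,0,0,0,0,0,0],[0,0,0,0,0,0,0],[0,0,0,0,0,0,0],[0,0,0,0,0,0,0]]}}

```text
t: 13.15
tool_pos: [0.5559, 0.1516, 0.1603]
tool_rot: [-0.173, 3.137, -0.005]
contact_force: [-0.8, 0.5, -5.0]
opening: 0.01
```

```bash
python3 -c "
from h import *
P=cloud('side')[1]; d=P[...,:2]-np.array([.556,.152]);by=d@[-.111,.9938];bx=d@[.9938,.111]
S=np.zeros(by.shape,bool);S[150:200,270:320]=1
m=S&(abs(bx)<.02)&(by<-.02)&(by>-.045);print('right face z',np.percentile(P[m][:,2],[2,98]),'y',np.median(by[m]),'slope',np.polyfit(P[m][:,2],by[m],1)[0])
o=ctrl.get_obs();print(o['contact_force'],o['tool_pos'],abs(o['dq']).max())
print(ctrl.finish_job())"
```

```text
right face z [0.0873052  0.13864539] y -0.030737340302115782 slope 0.10043635655613982
[-0.42771448 -0.0508553  -4.61527644] [0.55588741 0.15163104 0.1603214 ] 0.0011585549600152316
the job is handed in; nothing more can be done
None
```

I carried out the whole sequence and handed the job in at about 13 s with the block still in the gripper. The system reported no verdict.

- **Pedal:** I pressed it down about 13 mm until the force climbed to 30 N at the stop. The T-bar rose about 3.6 mm.
- **Rocking:** I gripped the T-bar at 70 N and rocked the block left, then right, by about 0.1 rad each way. The bar went about 12 mm to each side, and the underside stayed at roughly z 0.044 at its highest.
- **Final hold:** The underside is at about z 0.087, 25 mm above the rim, over the well's centre and still. The wrist carries about 5 N, which is the block's weight alone.
- **Bystanders:** The beaker looked unmoved in the last picture. The timer was never near the arm's path, but I did not re-measure it.

These checks disagreed or were weak:
- **Fingertip position:** With the fingers shut, the tips were about level with the reported TCP, not 22 mm ahead of it as `ctrl.tcp_to_tips` says. Both the cameras and the pedal contact showed this, so I set the grip height from the measurement.
- **Grip opening:** It read about 10 mm on a bar given as 12 mm thick.
- **Lean angles:** The camera estimates were noisy. For the left rock the fit to the block's top gave 0.02 to 0.06 rad, and the face slope gave about 0.1 rad or more. For the right rock the two gave 0.17 and 0.11 rad. In the final hold the face slope still read 0.1 rad, probably partly because the foot is wider than the block above it. The gripper itself was upright to 0.003 rad.

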